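# Release the cam lock and dock the board carriage

## Task

The board carriage of the test fixture is held back by an eccentric cam lock. Push the cam's crank post round until the cam's low point faces the carriage's follower bar, and only then push the carriage's upright tab forward until the carriage is fully home, with the board still lying in its nest. Only push with the fingers: do not pinch the post or the tab, do not lift the board, and leave the jar, the screwdriver and the pliers where they are.

Things in the scene. Friction and masses are not known exactly. Their poses are not given: they have to be found in the camera images.
- fixture: Board test fixture, screwed down: aluminium base plate 160 x 190 x 12 mm (x, y, z). Origin: centre of the plate's underside. Its +x axis is 'forward' (the way the carriage travels), +y is to the left, z is up. The carriage runs on the -y side, the cam stands on the +y side. A black contact bridge 18 mm long (x) and 88 mm wide spans the carriage's path at x = +30, y = -46 mm, top at z = 56 mm.
- carriage (a joint): Travel in m of the steel board carriage along the fixture's +x: 0 = back (start), 0.028 = fully home at its end stop. Light friction (about 2 N), stays where it is left. A steel follower bar (14 mm thick, top at z = 30 mm) sticks out of its left side to y = +68 mm in front of the cam; its front face is at fixture x = -42 mm when the carriage is back. Unless the cam is at its low point, the bar runs into the cam before the carriage is home.
- push_tab (a point): Centre of the carriage's upright black push tab: plate 8 mm thick (x), 50 mm wide (y), z = 26 to 72 mm above the bench. It is at fixture x = -66 mm, y = -46 mm when the carriage is back, and moves and turns with the carriage (axes as the fixture's). Its rear face, 4 mm behind this point, is the one to push.
- nest (a point): Centre of the floor of the carriage's board nest, 26 mm above the bench, where the board's underside lies; low walls 5 mm high stand round it with under 1 mm of play. Fixture x = 0, y = -46 mm when the carriage is back; moves with the carriage.
- cam (a joint): Angle in rad of the eccentric cam, counter-clockwise from above, stops at -0.15 and 2.9. 0 = low point: the thin side of the disc faces the follower bar (the fixture's -x), and the crank with its post points straight forward (fixture +x). It starts at 1.5 to 2.5, so it must be pushed clockwise. Stiff: about 0.22 N m (4 to 5 N at the post), stays where it is left.
- cam_axis (a point): Cam pivot, on the fixture at x = 0, y = +48 mm, 30 mm above the bench; axes as the fixture's. The eccentric steel disc has radius 26 mm, its centre 14 mm from the pivot towards the crank post, z = 17 to 30 mm. The pivot screw and the flat crank bar on the disc reach up to z = 40 mm.
- cam_post (a point): Point on the axis of the cam's black upright crank post, 55 mm above the bench and 52 mm from the pivot. The post is 12 mm across, its head 15 mm, and it rises from the crank bar (top at z = 37 mm) to z = 75 mm. At cam angle A it stands in direction A from the fixture's +x (counter-clockwise) about the pivot.
- board: Small loose green circuit board, 30 x 42 x 9 mm with a white connector, lying in the nest of the carriage. Origin: centre of its underside.
- cap_jar: Bystander: small open clear jar, 44 mm across, 29 mm high, on the bench near the fixture's rear right corner. Origin: centre of its underside.
- driver: Bystander: small screwdriver with black and red handle, 140 mm long, 18 mm thick, lying along its own y on the bench behind the fixture. Origin: centre of its underside.
- pliers: Bystander: red-handled pliers, 76 x 150 x 14 mm, lying on the bench to the right of the fixture. Origin: centre of their underside.
Things that resemble listed ones, but are neither listed nor needed, are in the scene too. There is more than one size of the fixture; the job needs the larger. What is shaped like the board but turquoise is not meant.

How it is judged:
By the outcome, as a careful person would: the job done as asked, in the order asked, and still so for the second after the job is handed in, with the robot touching nothing.
It also fails if it takes over 58 s, if anything falls off the work surface, if the arm or the gripper's body presses on something with over 40 N, if the wrist force passes 120 N, or if a joint passes its speed limit or range.

## Robot

A 6-joint arm with a two-finger parallel gripper is mounted at the origin on a cart in front of the work surface, level with it; the furniture and walls round the work are solid. World frame = base frame: x ahead of the robot, y to its left, z up, the work surface at z = 0. Lengths are in m, angles in rad, forces in N, time in s.
With the tool pointing down it reaches from about 0.325 to 0.9 m from the base axis. Payload 6.1 kg.
Tool frame: the origin (TCP) lies on the front face of the gripper's body, between the roots of the fingers; the fingertips stand 70 mm ahead of it and the grasp point (between the pads) lies ahead of it (tcp_to_grasp is the z of the grasp point in the tool frame, in m); z points along the fingers, y is the line along which they close (so a half turn about z gives the same grasp; the last joint's range is limited). The gripper opens to 87 mm and grips with 3 to 60 N. Pads are 19 mm wide; open, the fingers measure 117 mm over their backs; the gripper's body (75 mm by 190 mm) begins 51 mm behind the grasp point.
Start: joints at [1.148, 0.22, 1.526, -0, 1.395, -0.126], TCP at [0.183, 0.598, 0.292] pointing down, gripper open.
Joint ranges: [-2.98, 2.98], [-0.91, 2.08], [0.09, 2.57], [-1.24, 4.39], [0.2, 2.65], [-2.68, 2.68]. Speed limits (rad/s): [2.57, 2.57, 3.01, 3.14, 3.14, 3.14].

## Interface

Orientations are given as [roll, pitch, yaw] about the fixed x, y, z axes, in that order (R = Rz(yaw) Ry(pitch) Rx(roll)).
In Python, from plant import * gives the robot as it stands.
- The arm moves only by the tool apply_moves, never from a script. Its argument "targets" is a list of rows, each an object with "linear": the shift along the tool's x, y, z in cm, a list of three; "rotation": the turn, a rotation vector about the tool's x, y, z in rad, a list of three. A call has exactly 8 rows; each row shifts and turns the commanded pose from where the row before left it, along the tool's axes as they then stand; what a row does not reach is not made up. A row lasts 1/10 s, in which the tool goes at most 50 mm and 8.59 degrees, less where a joint would pass 70% of its speed; a pose out of reach is approached as far as the arm can. A call with a gripper value outside its range is refused whole. "fingers" is the opening, from 0 (shut) to 1 (fully open), set as the call begins (left out, the last holds). The fingers move at their own pace and stop on an object; "force" is the grip in N (left out, the last holds). Time passes only in rows, so rows that do not move let the fingers close, or fill a call up. It gives the time, the measured TCP pose, the force, the opening and the grip force at its end, in the units of the state.
- observe(): the state, without advancing time (a new reading comes with each control period).
- get_image(name): name is "side" or "top"; returns a dict with "frame" (420x560x3 uint8, blue, green, red), "fx", "fy", "cx", "cy" (pixels), "k1" (the pictures are not rectified: a ray, as slopes to the right and down, at radius r is drawn at 1 + k1 r^2 times it, then the intrinsics apply), "rvec" (rotation vector, rad) and "tvec" (3), from world to camera coordinates, as OpenCV has them. Camera axes: x right, y down, z forward; pixel columns grow to the right and rows downward; lengths in m; the calibration is good to about 2 mm. A picture is of the moment at which its call begins. There is no depth.
- finish_job(): hands the job in; it is judged then, once.
Trained networks look in a picture, given as the dict that the camera call returned (one of the last four; its "shot" number tells which), for a name from the list of things; names that differ only in an ending like _2 or _b are one class to them, and where a whole thing is asked for, a point or a joint stands for the part that bears it (a point fixed in the world has none). Each returns a list of dicts, best first, with "conf" (0 to 1); they miss things now and then, are a little off and sometimes report something else, mostly with a low value. They report only what shows in the picture. A call takes as long as a camera call. They do not tell look-alikes from the thing itself.
- search_frame(picture, query): "position" ([column, row] in pixels, amid what is visible of it).
- cut_out(picture, query): "pixels" (420x560 bool, what is visible of it) and "position" ([column, row] in pixels, amid what is visible of it).
The state is a dict: "t": time; "qpos": joint angles; "dq": joint speeds; "joint_efforts": joint torques, N m; "position": TCP position; "ee_rot": TCP orientation; "ft_force": force on the tool from outside, world axes, zero at the start; "wrist_torque": the same for the moment, N m; "gripper_width": finger opening in m; "gripper_force": force on a finger pad.
Only numpy, scipy, OpenCV 4.12 (cv2) and the standard library are available. Lean on these libraries where they do the work, as an engineer would, in place of code of your own. Each camera call takes 0.05 s, during which the arm holds its last target. There are 200 camera calls.

## Working session

There is one attempt and no reset: what is moved stays moved. The work goes in short steps, Python scripts to look and compute and a tool call to move; the robot and the scene stay as the last step left them, time stands still between calls to the robot, and variables do not carry over. Pictures are saved under pics/ and viewed, at most 10 in all, crops included, and the job is handed in when it is done.

Besides the shell and the picture viewer there is one more tool, called by a JSON object that holds its "name" and its "arguments", one argument or row to a line. apply_moves: Moves the arm, as the interface text tells. Its arguments: {"type":"object","properties":{"targets":{"type":"array","items":{"type":"object","properties":{"linear":{"type":"array","items":{"type":"number"}},"rotation":{"type":"array","items":{"type":"number"}}}}},"fingers":{"type":"number"},"force":{"type":"number"}},"required":["targets"]}

```bash
mkdir -p pics; ls; cat > h.py <<'E'
from plant import *
import numpy as np, cv2
def proj(p,P):
    R=cv2.Rodrigues(np.array(p["rvec"],float))[0]; c=(R@np.atleast_2d(P).T).T+np.array(p["tvec"]).ravel()
    s=c[:,:2]/c[:,2:]; s=s*(1+p["k1"]*(s**2).sum(1,keepdims=True))
    return s*[p["fx"],p["fy"]]+[p["cx"],p["cy"]]
def ray(p,uv):
    K=np.array([[p["fx"],0,p["cx"]],[0,p["fy"],p["cy"]],[0,0,1]]); d=(np.array(uv,float)-[p["cx"],p["cy"]])/[p["fx"],p["fy"]]
    s=d.copy()
    for _ in range(20): s=d/(1+p["k1"]*(s@s))
    R=cv2.Rodrigues(np.array(p["rvec"],float))[0]
    return -R.T@np.array(p["tvec"]).ravel(), R.T@np.array([s[0],s[1],1])
def at(p,uv,z):
    o,d=ray(p,uv); return o+d*(z-o[2])/d[2]
E
python3 - <<'E'
from h import *
s=observe(); print({k:np.round(v,3) for k,v in s.items()})
Z=dict(fixture=.012,carriage=.026,push_tab=.05,nest=.03,cam=.03,cam_post=.055,board=.03,cap_jar=.015,driver=.009,pliers=.007)
for n in ("top","side"):
    p=get_image(n); cv2.imwrite(f"pics/{n}0.png",p["frame"])
    print(n,p["fx"],p["k1"],ray(p,[280,210]))
    for q,z in Z.items():
        for d in search_frame(p,q)[:4]: print(q,np.round(d["conf"],2),np.round(d["position"]),np.round(at(p,d["position"],z),3))
E
```

```text
pics
{'t': np.float64(0.0), 'qpos': array([ 1.148,  0.221,  1.528, -0.   ,  1.395, -0.126]), 'dq': array([ 0.   , -0.001,  0.   ,  0.   ,  0.   , -0.001]), 'joint_efforts': array([ -0.   , -49.463, -38.738,   0.07 ,   0.057,  -0.   ]), 'position': array([0.183, 0.597, 0.291]), 'ee_rot': array([-3.14 , -0.   ,  2.845]), 'ft_force': array([-0.147,  0.297, -0.261]), 'wrist_torque': array([-0.022, -0.022, -0.029]), 'gripper_force': np.float64(0.0), 'gripper_width': np.float64(0.087)}
top 520.0613622192251 -0.08611559507255778 (array([0.43700407, 0.00699698, 0.96873261]), array([ 0.10601034,  0.03091291, -0.99390241]))
fixture 0.83 [177. 219.] [0.525 0.229 0.012]
fixture 0.75 [302. 201.] [ 0.554 -0.004  0.012]
carriage 0.88 [331. 216.] [ 0.526 -0.057  0.026]
carriage 0.77 [196. 226.] [0.511 0.191 0.026]
carriage 0.26 [332. 191.] [ 0.571 -0.059  0.026]
push_tab 0.95 [328. 215.] [ 0.525 -0.05   0.05 ]
push_tab 0.61 [194. 226.] [0.509 0.189 0.05 ]
nest 0.73 [327. 212.] [ 0.532 -0.049  0.03 ]
nest 0.61 [192. 227.] [0.508 0.197 0.03 ]
cam 0.82 [153. 216.] [0.53 0.27 0.03]
cam 0.6 [273. 213.] [
[... 607 characters left out ...]
52  0.227 0.012]
carriage 0.84 [287. 234.] [ 0.525 -0.049  0.026]
carriage 0.75 [243. 195.] [0.497 0.19  0.026]
push_tab 0.95 [241. 196.] [0.477 0.131 0.05 ]
push_tab 0.86 [289. 234.] [ 0.513 -0.093  0.05 ]
push_tab 0.53 [283. 273.] [ 0.453 -0.215  0.05 ]
nest 0.9 [239. 194.] [0.487 0.19  0.03 ]
nest 0.67 [290. 237.] [ 0.524 -0.071  0.03 ]
cam 0.89 [266. 212.] [0.514 0.059 0.03 ]
cam_post 0.85 [269. 212.] [0.505 0.008 0.055]
cam_post 0.7 [250. 188.] [0.507 0.159 0.055]
board 0.71 [221. 286.] [ 0.357 -0.183  0.03 ]
board 0.59 [309. 229.] [ 0.571 -0.056  0.03 ]
driver 0.53 [228. 240.] [0.409 0.002 0.009]
pliers 0.79 [354. 258.] [ 0.622 -0.159  0.007]
pliers 0.53 [225. 241.] [0.403 0.003 0.007]
```

View pics/top0.png

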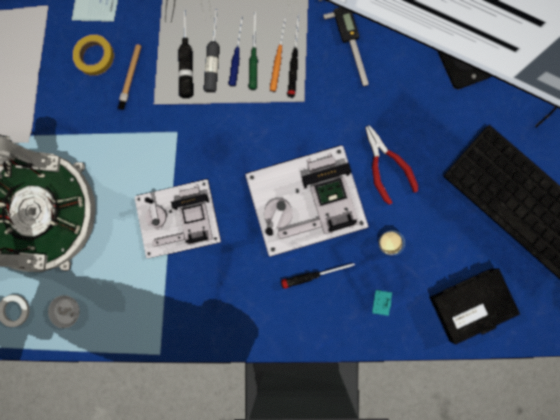

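View pics/side0.png

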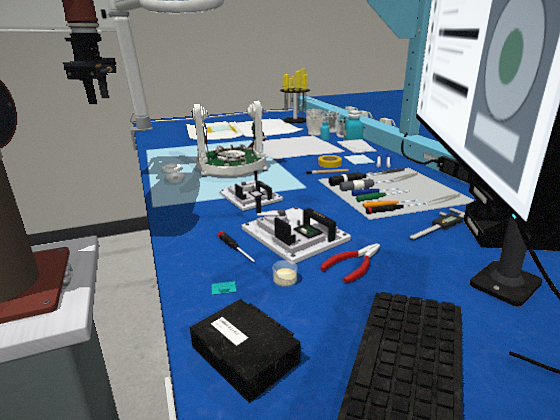

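```bash
cat > m.py <<'E'
from h import *
from scipy.optimize import least_squares
p=get_image("top"); s=get_image("side")
f=p["frame"]; hsv=cv2.cvtColor(f,cv2.COLOR_BGR2HSV)
m=((hsv[...,1]<70)&(hsv[...,2]>90)).astype(np.uint8); m[:, :235]=0; m[:,375:]=0; m[:140]=0; m[265:]=0
n,l,st,_=cv2.connectedComponentsWithStats(m); k=1+np.argmax(st[1:,4])
c=max(cv2.findContours((l==k).astype(np.uint8),0,2)[0],key=cv2.contourArea)[:,0]
hull=cv2.convexHull(np.array([at(p,u,.012)[:2]*1000 for u in c],np.float32))
(cx,cy),sz,ang=cv2.minAreaRect(hull); print("rect",cx,cy,sz,ang)
b=cv2.boxPoints(((cx,cy),sz,ang)); print(b)
E
python3 - <<'E'
from m import *
for nm,q in (("top",p),("side",s)):
    for what in ("cam_post","push_tab","board"):
        for d in cut_out(q,what)[:2]:
            ys,xs=np.nonzero(d["pixels"]); print(nm,what,round(d["conf"],2),np.round(d["position"]),xs.min(),xs.max(),ys.min(),ys.max())
a=cv2.resize(f[135:265,235:385],None,fx=5,fy=4.5,interpolation=3)[:, :]
cv2.imwrite("pics/c1.png",cv2.resize(f[135:265,235:385],None,fx=4.6,fy=4.6,interpolation=2))
cv2.imwrite("pics/c2.png",cv2.resize(s["frame"][195:270,230:360],None,fx=6,fy=6,interpolation=2))
E
```

```text
rect 557.15869140625 -11.423828125 (161.95993041992188, 191.9417724609375) 15.639986038208008
[[ 453.30405    59.162163]
 [ 505.05002  -125.672905]
 [ 661.0133    -82.00982 ]
 [ 609.26733   102.82525 ]]
top cam_post 0.83 [277. 214.] 264 291 199 235
top cam_post 0.79 [156. 217.] 144 165 197 227
top push_tab 0.76 [331. 217.] 278 357 178 237
top push_tab 0.72 [192. 226.] 153 212 204 245
top board 0.96 [330. 192.] 318 342 183 202
top board 0.54 [383. 303.] 372 391 291 314
side cam_post 0.74 [268. 213.] 255 287 196 223
side cam_post 0.62 [248. 190.] 240 256 172 189
side push_tab 0.98 [290. 235.] 256 324 218 252
side push_tab 0.7 [242. 197.] 228 264 184 204
side board 0.56 [220. 289.] 212 234 282 294
side board 0.49 [308. 230.] 300 315 227 234
```

View pics/c1.png

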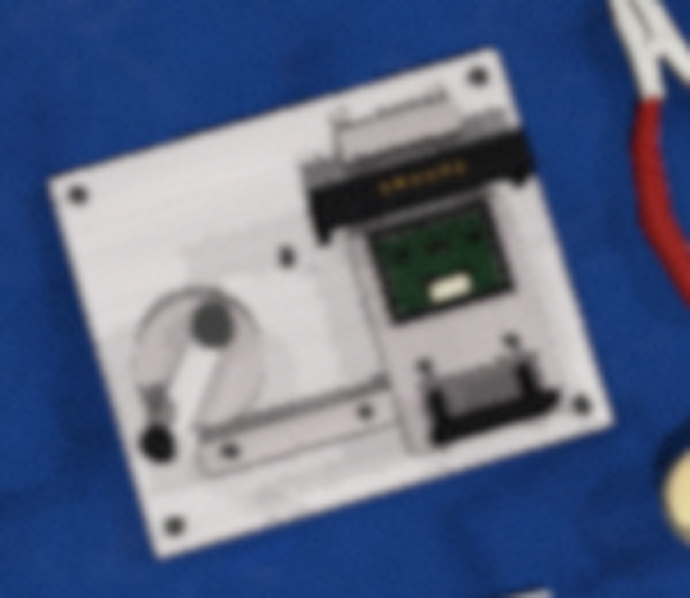

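View pics/c2.png

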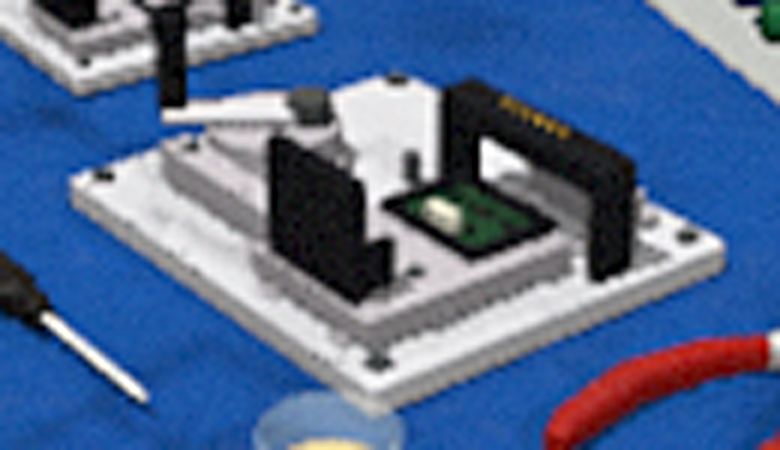

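The top crop shows the pivot screw at about (281,206) and the post head at (269,231), so the crank points rearward and left. The tab is at about (343,220) and the board lies in its nest.

```bash
python3 - <<'E'
from m import *
c=np.array([.5572,-.0114]); y=np.radians(15.64); R=np.array([[np.cos(y),-np.sin(y)],[np.sin(y),np.cos(y)]])
F=lambda x,yy:c+R@[x,yy]
post=at(p,(269.3,231.3),.075); piv=at(p,(281.1,205.7),.04)
print(post,piv,F(0,.048)); d=R.T@(post[:2]-c)-[0,.048]; print("A",np.arctan2(d[1],d[0]),np.linalg.norm(d))
d=R.T@(piv[:2]-c); print(d)
# side check
A0=np.arctan2(*(R.T@(post[:2]-c)-[0,.048])[::-1])
for z in (.04,.075): print(proj(s,[*F(.052*np.cos(A0),.048+.052*np.sin(A0)),z]), (np.array(proj(s,[*F(.052*np.cos(A0),.048+.052*np.sin(A0)),z]))-[230,195])*6)
for P in ([-.07,-.071,.072],[-.07,-.021,.072]): print("tab",(proj(s,[*F(*P[:2]),P[2]])-[230,195])*6,(proj(p,[*F(*P[:2]),P[2]])-[235,135])*4.6)
for A in (2.5,2.2,2.,1.5,1,.5,0): print(A,F(.052*np.cos(A),.048+.052*np.sin(A)))
E
```

```text
rect 557.058837890625 -11.404098510742188 (162.34010314941406, 191.80177307128906) 15.732970237731934
[[ 452.92578    58.894333]
 [ 504.93372  -125.721756]
 [ 661.1919    -81.70253 ]
 [ 609.18396   102.91356 ]]
[0.49572725 0.05370602 0.075     ] [0.54380674 0.03380496 0.04      ] [0.54425958 0.03482278]
A 2.497560828375559 0.05207651684474021
[-0.00071047  0.04714194]
[[258.4987356  210.63058476]] [[170.99241362  93.78350858]]
[[257.84842114 196.42956714]] [[167.09052686   8.57740285]]
tab [[349.91867399 182.42911864]] [[563.75239324 402.1528718 ]]
tab [[259.8604513  128.79679013]] [[436.06412288 440.06280604]]
2.5 [0.49575271 0.05356001]
2.2 [0.50345643 0.0670579 ]
2.0 [0.5106739  0.07452168]
1.5 [0.53381804 0.08576367]
1 [0.55951863 0.08453356]
0.5 [0.58148327 0.07113251]
0 [0.59433425 0.04884157]
```

{"name": "apply_moves", "arguments": {
  "targets": [
    {"linear": [-2,-2,0],"rotation": [0,0,0]},
    {"linear": [-2.9,-2.9,0],"rotation": [0,0,0]},
    {"linear": [-2.9,-2.9,0],"rotation": [0,0,0]},
    {"linear": [-2.9,-2.9,0],"rotation": [0,0,0]},
    {"linear": [-2.9,-2.9,0],"rotation": [0,0,0]},
    {"linear": [-2.9,-2.9,0],"rotation": [0,0,0]},
    {"linear": [-2.9,-2.9,0],"rotation": [0,0,0]},
    {"linear": [-2.9,-2.9,0],"rotation": [0,0,0]}
  ],
  "fingers": 0,
  "force": 30
}}

```text
t: 2.4
position: [0.3313, 0.3178, 0.2925]
ee_rot: [3.141, 0.001, 2.845]
ft_force: [0.9, 0.2, 0.1]
gripper_width: 0.0313
gripper_force: 0.0
```

{"name": "apply_moves", "arguments": {
  "targets": [
    {"linear": [-2.9,-2.9,0],"rotation": [0,0,0]},
    {"linear": [-2.9,-2.9,0],"rotation": [0,0,0]},
    {"linear": [-2.9,-2.9,0],"rotation": [0,0,0]},
    {"linear": [-2.9,-2.9,0],"rotation": [0,0,0]},
    {"linear": [-2.9,-2.9,0],"rotation": [0,0,0]},
    {"linear": [-2.9,-2.9,0],"rotation": [0,0,0]},
    {"linear": [-2.9,-2.9,0],"rotation": [0,0,0]},
    {"linear": [-2,-2,0],"rotation": [0,0,0.075]}
  ]
}}

```text
t: 3.2
position: [0.4797, 0.0384, 0.2925]
ee_rot: [-3.141, 0.001, 2.767]
ft_force: [0.2, -0.6, 0.4]
gripper_width: 0.0008
gripper_force: 0.0
```

{"name": "apply_moves", "arguments": {
  "targets": [
    {"linear": [-0.95,-1.5,0],"rotation": [0,0,0]},
    {"linear": [0,0,3],"rotation": [0,0,0]},
    {"linear": [0,0,3.5],"rotation": [0,0,0]},
    {"linear": [0,0,3],"rotation": [0,0,0]},
    {"linear": [0,0,3],"rotation": [0,0,0]},
    {"linear": [0,0,2.5],"rotation": [0,0,0]},
    {"linear": [0,0,1.5],"rotation": [0,0,0]},
    {"linear": [0,0,0.9],"rotation": [0,0,0]}
  ]
}}

```text
t: 4.0
position: [0.4814, 0.0234, 0.1168]
ee_rot: [-3.141, -0.002, 2.77]
ft_force: [0.9, -0.7, 0.9]
gripper_width: 0.0004
gripper_force: 0.0
```

```bash
python3 - <<'E'
from h import *
p=get_image("side");t=get_image("top"); s=observe(); print(s["position"],s["ee_rot"],s["ft_force"])
cv2.imwrite("pics/c3.png",np.vstack([cv2.resize(p["frame"][175:265,210:350],None,fx=4,fy=3.3,interpolation=2),cv2.resize(t["frame"][160:260,225:365],None,fx=4,fy=3,interpolation=2)])[:600])
E
```

```text
[0.48153991 0.02337979 0.11725086] [-3.14104110e+00 -2.08048785e-03  2.76980471e+00] [-1.14558999  0.06546043  0.07444106]
```

View pics/c3.png

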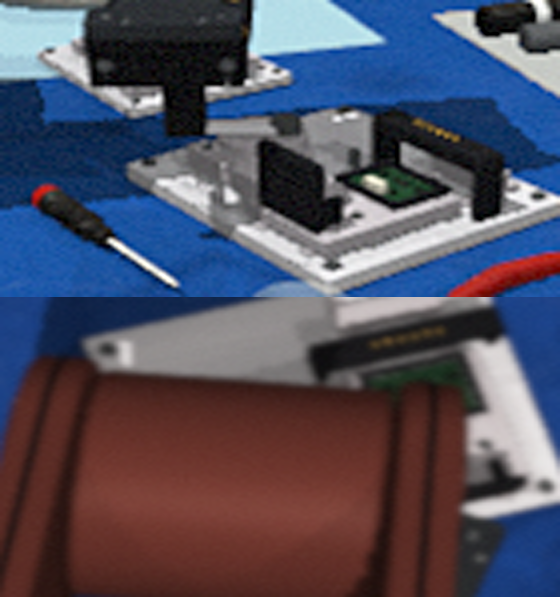

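The side view shows the closed fingers just on the robot's side of the post, clear of everything. Next I advance to contact.

{"name": "apply_moves", "arguments": {
  "targets": [
    {"linear": [-0.2,0.2,0],"rotation": [0,0,0]},
    {"linear": [0,0.2,0],"rotation": [0,0,0]},
    {"linear": [0,0.2,0],"rotation": [0,0,0]},
    {"linear": [0,0.2,0],"rotation": [0,0,0]},
    {"linear": [0,0.2,0],"rotation": [0,0,0]},
    {"linear": [0,0.2,0],"rotation": [0,0,0]},
    {"linear": [0,0,0],"rotation": [0,0,0]},
    {"linear": [0,0,0],"rotation": [0,0,0]}
  ]
}}

```text
t: 4.9
position: [0.4884, 0.0338, 0.1182]
ee_rot: [-3.142, -0.0, 2.77]
ft_force: [0.1, -0.9, 0.1]
gripper_width: 0.0007
gripper_force: 0.0
```

{"name": "apply_moves", "arguments": {
  "targets": [
    {"linear": [0.18,0.53,0],"rotation": [0,0,0.1]},
    {"linear": [0.18,0.53,0],"rotation": [0,0,0.1]},
    {"linear": [0.18,0.53,0],"rotation": [0,0,0.1]},
    {"linear": [0.18,0.53,0],"rotation": [0,0,0.1]},
    {"linear": [0.18,0.53,0],"rotation": [0,0,0.1]},
    {"linear": [0.18,0.53,0],"rotation": [0,0,0.1]},
    {"linear": [0,0,0],"rotation": [0,0,0]},
    {"linear": [0,0,0],"rotation": [0,0,0]}
  ]
}}

```text
t: 5.7
position: [0.4976, 0.0653, 0.118]
ee_rot: [-3.141, -0.001, 2.173]
ft_force: [-3.5, -1.5, 1.5]
gripper_width: 0.0004
gripper_force: 1.6
```

{"name": "apply_moves", "arguments": {
  "targets": [
    {"linear": [0.18,0.53,0],"rotation": [0,0,0.1]},
    {"linear": [0.18,0.53,0],"rotation": [0,0,0.1]},
    {"linear": [0.18,0.53,0],"rotation": [0,0,0.1]},
    {"linear": [0.18,0.53,0],"rotation": [0,0,0.1]},
    {"linear": [0.18,0.53,0],"rotation": [0,0,0.1]},
    {"linear": [0.18,0.53,0],"rotation": [0,0,0.1]},
    {"linear": [0.18,0.53,0],"rotation": [0,0,0.1]},
    {"linear": [0.18,0.53,0],"rotation": [0,0,0.1]}
  ]
}}

```text
t: 6.5
position: [0.5337, 0.0897, 0.1179]
ee_rot: [-3.139, -0.0, 1.368]
ft_force: [-4.8, 1.4, 2.2]
gripper_width: 0.0005
gripper_force: 2.9
```

{"name": "apply_moves", "arguments": {
  "targets": [
    {"linear": [0.18,0.53,0],"rotation": [0,0,0.1]},
    {"linear": [0.18,0.53,0],"rotation": [0,0,0.1]},
    {"linear": [0.18,0.53,0],"rotation": [0,0,0.1]},
    {"linear": [0.18,0.53,0],"rotation": [0,0,0.1]},
    {"linear": [0.18,0.53,0],"rotation": [0,0,0.1]},
    {"linear": [0.18,0.53,0],"rotation": [0,0,0.1]},
    {"linear": [0.18,0.53,0],"rotation": [0,0,0.1]},
    {"linear": [0,0,0],"rotation": [0,0,0]}
  ]
}}

```text
t: 7.3
position: [0.5723, 0.0827, 0.118]
ee_rot: [-3.14, 0.0, 0.67]
ft_force: [-1.6, 1.9, 0.9]
gripper_width: 0.0003
gripper_force: 1.3
```

{"name": "apply_moves", "arguments": {
  "targets": [
    {"linear": [0.18,0.53,0],"rotation": [0,0,0.1]},
    {"linear": [0.18,0.53,0],"rotation": [0,0,0.1]},
    {"linear": [0.18,0.53,0],"rotation": [0,0,0.1]},
    {"linear": [0.16,0.48,0],"rotation": [0,0,0.09]},
    {"linear": [0,0,0],"rotation": [0,0,0]},
    {"linear": [0,0,0],"rotation": [0,0,0]},
    {"linear": [0,0,0],"rotation": [0,0,0]},
    {"linear": [0,0,0],"rotation": [0,0,0]}
  ]
}}

```text
t: 8.1
position: [0.5885, 0.0684, 0.1181]
ee_rot: [-3.141, 0.0, 0.282]
ft_force: [-2.2, 2.0, 0.4]
gripper_width: 0.0005
gripper_force: 1.2
```

{"name": "apply_moves", "arguments": {
  "targets": [
    {"linear": [0,-1,0],"rotation": [0,0,0]},
    {"linear": [0,-1,0],"rotation": [0,0,0]},
    {"linear": [0,0,-4],"rotation": [0,0,0]},
    {"linear": [0,0,-4],"rotation": [0,0,0]},
    {"linear": [-3.8,3.3,0],"rotation": [0,0,0]},
    {"linear": [-3.8,3.3,0],"rotation": [0,0,0]},
    {"linear": [-3.8,3.3,0],"rotation": [0,0,0]},
    {"linear": [-3.8,3.3,0],"rotation": [0,0,0]}
  ]
}}

```text
t: 8.9
position: [0.4736, -0.0809, 0.1988]
ee_rot: [3.14, -0.001, 0.282]
ft_force: [0.5, -0.8, 0.6]
gripper_width: 0.0003
gripper_force: 0.0
```

```bash
python3 - <<'E'
from h import *
p=get_image("side");t=get_image("top"); s=observe(); print(s["position"],s["ee_rot"],s["ft_force"])
cv2.imwrite("pics/c4.png",np.vstack([cv2.resize(p["frame"][175:265,210:350],None,fx=4,fy=3.3,interpolation=2),cv2.resize(t["frame"][160:260,225:365],None,fx=4,fy=3,interpolation=2)])[:600])
E
```

```text
[ 0.47207281 -0.08375864  0.19836874] [3.13964047e+00 8.48006492e-04 2.75547006e-01] [ 0.37339095  0.86884768 -0.08627243]
```

View pics/c4.png

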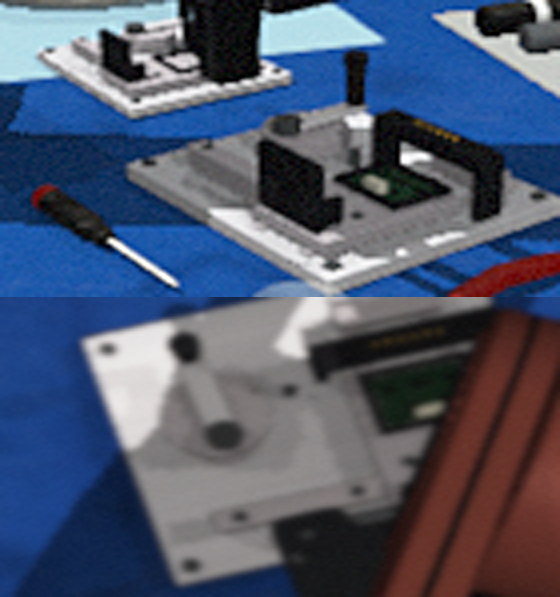

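The crank now points forward. The post head is at about top pixel (271,176.5) and the pivot screw at (281,206). I'll compute the cam angle from those.

```bash
python3 - <<'E'
from h import *
t=get_image("top")
g=cv2.cvtColor(t["frame"],6)[168:186,262:280]; ys,xs=np.nonzero(g<60); u=(xs.mean()+262,ys.mean()+168); print(u,len(xs))
P=[.5443,.0348]
for z in (.075,.065):
    a=at(t,u,z)[:2]-P; print(np.arctan2(a[1],a[0])-.273,np.linalg.norm(a))
E
```

```text
(np.float64(270.9268292682927), np.float64(176.609756097561)) 41
0.03844859974742493 0.049175882939633125
0.037040406212519916 0.050964273497313334
```

{"name": "apply_moves", "arguments": {
  "targets": [
    {"linear": [0,0,2],"rotation": [0,0,0]},
    {"linear": [0,0,2],"rotation": [0,0,0]},
    {"linear": [0,0,2],"rotation": [0,0,0]},
    {"linear": [0,0,1.5],"rotation": [0,0,0]},
    {"linear": [0,0,0.5],"rotation": [0,0,0]},
    {"linear": [0,0,0],"rotation": [0,0,0]},
    {"linear": [0,0,0],"rotation": [0,0,0]},
    {"linear": [0,0,0],"rotation": [0,0,0]}
  ]
}}

```text
t: 9.85
position: [0.4752, -0.0802, 0.1193]
ee_rot: [3.14, -0.002, 0.28]
ft_force: [0.6, 0.2, 0.2]
gripper_width: 0.0004
gripper_force: 0.0
```

{"name": "apply_moves", "arguments": {
  "targets": [
    {"linear": [0.7,0,0],"rotation": [0,0,0]},
    {"linear": [0.6,0,0],"rotation": [0,0,0]},
    {"linear": [0.2,0,0],"rotation": [0,0,0]},
    {"linear": [0.2,0,0],"rotation": [0,0,0]},
    {"linear": [0.2,0,0],"rotation": [0,0,0]},
    {"linear": [0.2,0,0],"rotation": [0,0,0]},
    {"linear": [0.2,0,0],"rotation": [0,0,0]},
    {"linear": [0.2,0,0],"rotation": [0,0,0]}
  ]
}}

```text
t: 10.65
position: [0.4983, -0.0734, 0.1182]
ee_rot: [-3.142, 0.0, 0.28]
ft_force: [-1.4, -1.5, 1.0]
gripper_width: 0.0006
gripper_force: 1.1
```

{"name": "apply_moves", "arguments": {
  "targets": [
    {"linear": [0.2,0,0],"rotation": [0,0,0]},
    {"linear": [0.2,0,0],"rotation": [0,0,0]},
    {"linear": [0.2,0,0],"rotation": [0,0,0]},
    {"linear": [0.2,0,0],"rotation": [0,0,0]},
    {"linear": [0.2,0,0],"rotation": [0,0,0]},
    {"linear": [0.2,0,0],"rotation": [0,0,0]},
    {"linear": [0.2,0,0],"rotation": [0,0,0]},
    {"linear": [0.1,0,0],"rotation": [0,0,0]}
  ]
}}

```text
t: 11.45
position: [0.5129, -0.0692, 0.1182]
ee_rot: [-3.142, 0.0, 0.28]
ft_force: [-1.0, -1.5, -1.2]
gripper_width: 0.0004
gripper_force: 1.0
```

{"name": "apply_moves", "arguments": {
  "targets": [
    {"linear": [0.1,0,0],"rotation": [0,0,0]},
    {"linear": [0.1,0,0],"rotation": [0,0,0]},
    {"linear": [0.1,0,0],"rotation": [0,0,0]},
    {"linear": [0.1,0,0],"rotation": [0,0,0]},
    {"linear": [0.1,0,0],"rotation": [0,0,0]},
    {"linear": [0.1,0,0],"rotation": [0,0,0]},
    {"linear": [0,0,0],"rotation": [0,0,0]},
    {"linear": [0,0,0],"rotation": [0,0,0]}
  ]
}}

```text
t: 12.25
position: [0.518, -0.0678, 0.1182]
ee_rot: [-3.141, 0.002, 0.28]
ft_force: [-5.3, -2.8, 1.6]
gripper_width: 0.0005
gripper_force: 2.8
```

{"name": "apply_moves", "arguments": {
  "targets": [
    {"linear": [0.05,0,0],"rotation": [0,0,0]},
    {"linear": [0.05,0,0],"rotation": [0,0,0]},
    {"linear": [0,0,0],"rotation": [0,0,0]},
    {"linear": [0,0,0],"rotation": [0,0,0]},
    {"linear": [0,0,0],"rotation": [0,0,0]},
    {"linear": [0,0,0],"rotation": [0,0,0]},
    {"linear": [0,0,0],"rotation": [0,0,0]},
    {"linear": [0,0,0],"rotation": [0,0,0]}
  ]
}}

```text
t: 13.05
position: [0.5181, -0.0677, 0.1182]
ee_rot: [-3.141, 0.004, 0.28]
ft_force: [-8.0, -4.3, 6.2]
gripper_width: 0.0004
gripper_force: 4.8
```

{"name": "apply_moves", "arguments": {
  "targets": [
    {"linear": [-0.5,0,0],"rotation": [0,0,0]},
    {"linear": [-1,0,0],"rotation": [0,0,0]},
    {"linear": [-2,0,0],"rotation": [0,0,0]},
    {"linear": [-1,0,-2],"rotation": [0,0,0]},
    {"linear": [0,0,-4],"rotation": [0,0,0]},
    {"linear": [0,0,-4],"rotation": [0,0,0]},
    {"linear": [0,-3,-2],"rotation": [0,0,0]},
    {"linear": [0,-4,0],"rotation": [0,0,0]}
  ]
}}

```text
t: 13.85
position: [0.4591, -0.0131, 0.2427]
ee_rot: [3.138, -0.008, 0.277]
ft_force: [0.2, 0.9, -0.3]
gripper_width: 0.0002
gripper_force: 0.0
```

{"name": "apply_moves", "arguments": {
  "targets": [
    {"linear": [0,-4,0],"rotation": [0,0,0]},
    {"linear": [0,-4,0],"rotation": [0,0,0]},
    {"linear": [0,-4,0],"rotation": [0,0,0]},
    {"linear": [0,-4,0],"rotation": [0,0,0]},
    {"linear": [0,-4,0],"rotation": [0,0,0]},
    {"linear": [0,-4,0],"rotation": [0,0,0]},
    {"linear": [0,-2,0],"rotation": [0,0,0]},
    {"linear": [0,0,0],"rotation": [0,0,0]}
  ]
}}

```text
t: 14.65
position: [0.3839, 0.2395, 0.2383]
ee_rot: [-3.14, -0.001, 0.284]
ft_force: [-0.1, -0.6, -0.2]
gripper_width: 0.0009
gripper_force: 0.0
```

```bash
python3 - <<'E'
from h import *
p=get_image("side");t=get_image("top"); s=observe(); print(s["position"],s["t"],s["ft_force"])
y=.273;R=np.array([[np.cos(y),-np.sin(y)],[np.sin(y),np.cos(y)]])
tf=t["frame"].copy()
for tr in (.028,):
    for P in ([-.07+tr,-.071,.072],[-.07+tr,-.021,.072]): print("tab crop",(proj(t,[*(np.array([.5572,-.0114])+R@P[:2]),P[2]])-[225,150])*[4,3])
for d in cut_out(t,"board")[:2]: print(d["conf"],d["position"],R.T@(at(t,d["position"],.033)[:2]-[.5572,-.0114]))
cv2.imwrite("pics/c5.png",np.vstack([cv2.resize(p["frame"][175:265,210:350],None,fx=4,fy=3.1,interpolation=2),cv2.resize(tf[150:255,225:365],None,fx=4,fy=3,interpolation=2)])[:600])
E
```

```text
[0.38481326 0.23737514 0.23816738] 14.75 [ 0.21167203 -0.21856844 -0.14489447]
tab crop [[510.96398502 170.87488156]]
tab crop [[400.28137351 195.47917808]]
0.91 [383.4, 302.7] [-0.21785504 -0.07806502]
0.48 [327.3, 182.9] [ 0.01615016 -0.04511458]
```

View pics/c5.png

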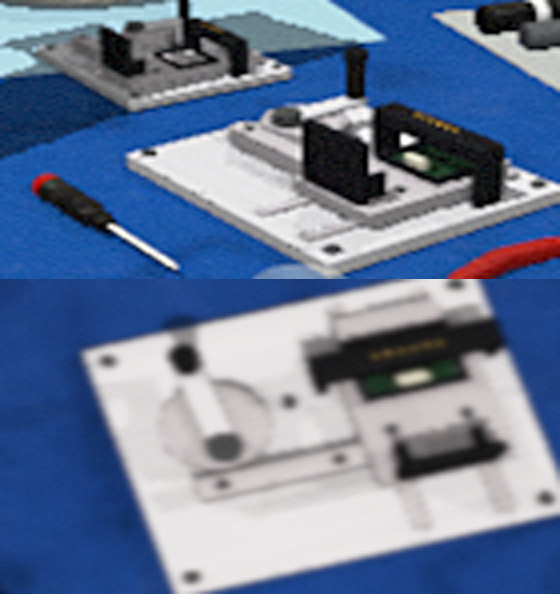

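The carriage is home: the tab edge at crop (400,475) is where 28 mm of travel puts it. The cam is at its low point with the bar just clear, and the board lies in its nest under the bridge. Handing in.

```bash
python3 -c "
from plant import *
print(finish_job())"
```

```text
the job is handed in; nothing more can be done
None
```

The job is handed in: I pushed the cam to its low point first, then the carriage fully home against its stop, and the last pictures show the board still in its nest and the arm clear of everything (about 15 s used).

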